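# Reverse the ratchet pawl of the tape reel

## Task

The next roll of lens tape is wound the other way, so the little take-up reel's ratchet must hold the other way too. Take the steel pawl off its pivot pin, turn it end for end so that its nose reaches down to the right-hand side of the toothed wheel instead of the left with the grip tab still up, and slide it back onto the pin fully home against the shoulder. Then press the crank down on its left-hand side until the pawl catches a tooth and you feel it take the load firmly, without forcing it, and leave the reel like that, holding; leave the other things on the bench where they lie.

Things in the scene. Friction and masses are not known exactly. Their poses are not given: they have to be found in the camera images.
- reel: Small take-up reel screwed to the bench: grey foot 150 x 150 mm, upright plate 8 mm thick, toothed wheel and crank on the robot's side of it, grey spool behind. Origin on the bench under the plate's middle; x from crank side to spool side, y to the left seen from the robot, z up. The plate's round top (26 mm wide) ends 13 mm above the pin's axis. Axle along x, 90 mm above the bench.
- pin_home (a point): On the axis of the pivot pin: where the middle of the pawl's bore is when fully home; 23 mm in front of the plate's middle, 182 mm above the bench, 92 mm over the axle. Axes as reel. The fixed pin, 12.5 mm thick, is level and points along -x to the robot; its end is a cone (7 mm at the tip). A shoulder 24 mm across stops the pawl's back face 8 mm behind this point.
- pin_tip (a point): Centre of the pin's free end, 29 mm in front of pin_home (reel's -x). The pawl is clear of the pin when its bore centre is more than 38 mm in front of pin_home.
- pawl: Loose steel pawl, 16 mm thick (x), 0.11-0.22 kg. Origin: centre of its 14.4 mm bore (through along x, in a round eye of 32 mm); both faces alike, so it fits either way round. z points up along the free grip tab, 20 mm wide in y, 24 to 60 mm above the origin. Starts on the pin, x along the reel's x, nose to the left; its weight keeps the nose on the wheel, so it leans up to 0.26 rad about x.
- pawl_nose (a point): Lower end of the pawl's nose, at the end of an arm that slopes down from the eye: 25 mm towards the pawl's +y and 53 mm below its origin. With the pawl home and the nose down in a tooth gap it is 127 to 130 mm above the bench, on a tooth tip 136 mm; leaning the pawl 0.35 rad about the pin lifts the nose clear of all teeth.
- wheel (a joint): Turn of wheel, crank and spool, rad: 0 with the crank level to the left, growing as it goes down on the left (anticlockwise seen by the robot). Starts at -0.35 to 0.18, stays where left, needs about 2 N at the knob. Ten square teeth, root radius 44, tip 58 mm, in the pawl's plane. With the pawl on the right it can turn anticlockwise at most one tooth until a tooth meets the nose and it stops dead.
- crank_knob (a point): Middle of the crank's black knob: a level cylinder of 19 mm diameter, 42 mm long along the reel's x, 70 mm from the axle and 65 mm in front of the plate. It turns with the crank. Once the pawl holds, a press of 8 to 20 N here shows it; over 45 N is forcing it.
- tape_1: Roll of tape, 92 mm across and 48 mm high, standing on its flat side at the left of the reel; leave it.
- blank_3: Round lens blank, 67 mm across, 13 mm thick, at the right of the reel; leave it.
- spectacles_1: Dark spectacle frame, 135 mm wide, on the right of the bench; leave it.

How it is judged:
By the outcome, as a careful person would: the job done as asked, in the order asked, and still so for the second after the job is handed in, with the robot touching nothing.
It also fails if it takes over 61 s, if anything falls off the work surface, if the arm or the gripper's body presses on something with over 40 N, if the wrist force passes 120 N, or if a joint passes its speed limit or range.

## Robot

A 7-joint arm with a two-finger parallel gripper is mounted at the origin on a cart in front of the work surface, level with it; the furniture and walls round the work are solid. World frame = base frame: x ahead of the robot, y to its left, z up, the work surface at z = 0. Lengths are in m, angles in degrees, forces in N, time in s.
With the tool pointing down it reaches from about 0.425 to 0.875 m from the base axis. Payload 4.7 kg.
Tool frame: the origin (TCP) lies between the finger pads; the fingertips stand env.tip_reach ahead of it and the grasp point (between the pads) lies 2 mm behind it (env.tip_reach is the distance from the TCP to the fingertips, in m); z points along the fingers, y is the line along which they close (so a half turn about z gives the same grasp; the last joint's range is limited). The gripper opens to 87 mm and grips with 3 to 60 N. Pads are 19 mm wide; open, the fingers measure 117 mm over their backs; the gripper's body (75 mm by 190 mm) begins 51 mm behind the grasp point.
Start: joints at [-62.79, 18.392, -4.016, 83.108, 1.295, 78.541, -3.26], TCP at [0.289, 0.582, 0.24] pointing down, gripper open.
Joint ranges: [-163.93, 163.93], [-17.29, 119.83], [-79.2, 71.16], [3.27, 140.29], [-89.18, 269.18], [5.43, 117.66], [-154.24, 154.24]. Speed limits (degrees/s): [147.25, 147.25, 180, 180, 180, 180, 180].

## Interface

Orientations are given as [roll, pitch, yaw] about the fixed x, y, z axes, in that order (R = Rz(yaw) Ry(pitch) Rx(roll)).
In Python, from cell import env gives the robot as it stands.
- The arm moves only by the shell command python3 steer.py 'ROWS' [FORCE]. ROWS is rows parted by semicolons, their numbers by spaces, 1 to 8 of them, each of 5 numbers: dx, dy, dz in m, then a turn about the tool's z in degrees, then the finger opening in m; each row is the pose to reach, as a shift and turn from the pose commanded when the command began, along the tool's axes at that moment; what a row does not reach only later rows make up. A row lasts 1/12 s, in which the tool goes at most 0.0417 m and 7.16 degrees, less where a joint would pass 70% of its speed; a pose out of reach is approached as far as the arm can. The fingers move at their own pace and stop on an object; FORCE is the grip in N (left out, the last holds). Time passes only in rows, so rows that do not move let the fingers close. It prints the time, the measured TCP pose, the force, the opening and the grip force at its end.
- env.get_obs(): the state, without advancing time (a new reading comes with each control period).
- env.read_camera(name): name is "scene" or "side" or "wrist"; returns a dict with "color" (420x560x3 uint8, blue, green, red), "fx", "fy", "cx", "cy" (pixels), "dist" ([k1, k2, p1, p2, k3] as OpenCV has them; the pictures are not rectified), "world_from_camera" (4x4, takes a point from camera to world coordinates). Camera axes: x right, y down, z forward; pixel columns grow to the right and rows downward; lengths in m; the calibration is good to about 2 mm. A picture is of the moment at which its call begins. There is no depth.
- env.sign_off(): hands the job in; it is judged then, once.
The state is a dict: "time_s": time; "qpos": joint angles; "joint_velocities": joint speeds; "effort": joint torques, N m; "tool_pos": TCP position; "tool_rot": TCP orientation; "force": force on the tool from outside, world axes, zero at the start; "wrist_torque": the same for the moment, N m; "grip_width": finger opening in m; "grasp_force": force on a finger pad.
Only numpy, scipy, OpenCV 4.12 (cv2) and the standard library are available. Lean on these libraries where they do the work, as an engineer would, in place of code of your own. Each camera call takes 0.05 s, during which the arm holds its last target. There are 200 camera calls.

## Working session

There is one attempt and no reset: what is moved stays moved. The work goes in short steps, Python scripts to look and compute and a shell command to move; the robot and the scene stay as the last step left them, time stands still between calls to the robot, and variables do not carry over. Pictures are saved under pics/ and viewed, at most 10 in all, crops included, and the job is handed in when it is done.

```bash
ls; mkdir -p pics; python3 - <<'E'
from cell import env
import cv2,numpy as np
o=env.get_obs();print({k:np.round(v,3) for k,v in o.items()}, env.tip_reach)
a=[]
for n in["scene","side"]:
    c=env.read_camera(n);a.append(c["color"]);print(n,c["fx"],c["fy"],c["cx"],c["cy"],c["dist"],np.round(c["world_from_camera"],4).tolist())
    cv2.imwrite(f"pics/{n}0.png",c["color"])
E
```

```text
cell.py
pics
steer.py
{'time_s': np.float64(0.0), 'qpos': array([-62.789,  18.44 ,  -4.015,  83.174,   1.297,  78.541,  -3.26 ]), 'joint_velocities': array([-0.036,  0.065,  0.058,  0.061,  0.016, -0.015,  0.074]), 'effort': array([-0.0000e+00, -4.9129e+01, -4.0400e-01, -3.1254e+01, -6.4000e-02,
        4.3000e-02,  0.0000e+00]), 'tool_pos': array([0.289, 0.582, 0.238]), 'tool_rot': array([-1.79890e+02,  8.00000e-03,  1.53598e+02]), 'force': array([-0.565,  0.426, -0.503]), 'wrist_torque': array([-0.009, -0.019,  0.006]), 'grasp_force': np.float64(0.0), 'grip_width': np.float64(0.087)} 0.017
scene 405.8234795915121 405.8234795915121 279.6022597704972 205.04001566785556 [-0.04171876  0.          0.          0.          0.        ] [[0.6812, -0.4387, 0.5861, -0.0317], [-0.7319, -0.4295, 0.5291, -0.5362], [0.0196, -0.7893, -0.6136, 0.7709], [0.0, 0.0, 0.0, 1.0]]
side 533.0876905944897 533.0876905944897 274.60010857340853 199.7799036079719 [0.0086287 0.        0.        0.        0.       ] [[0.8729, -0.2942, 0.3892, 0.075], [-0.4879, -0.5195, 0.7015, -0.8822], [-0.0043, -0.8022, -0.597, 0.9045], [0.0, 0.0, 0.0, 1.0]]
```

View pics/scene0.png

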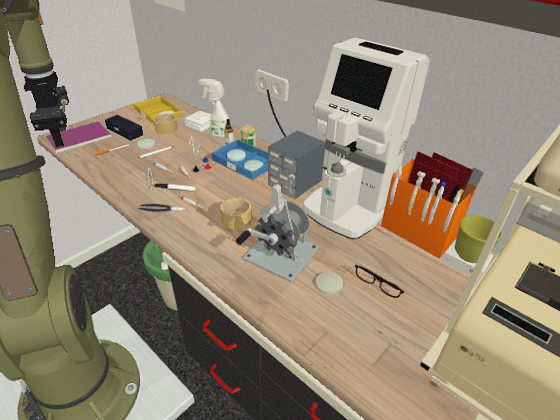

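View pics/side0.png

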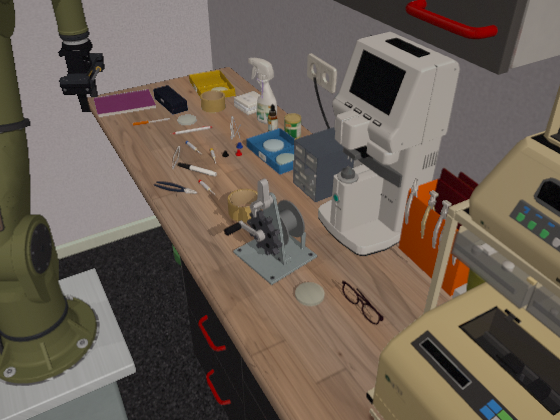

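The reel is at about (275,235) in scene and (272,230) in side. I'll make enlarged crops with grid ticks for pixel picks.

```bash
cat > h.py <<'E'
import cv2,numpy as np
from cell import env
from scipy.spatial.transform import Rotation as R
def ray(c,px):
    K=np.array([[c["fx"],0,c["cx"]],[0,c["fy"],c["cy"]],[0,0,1]])
    u=cv2.undistortPoints(np.array([[px]],float),K,np.array(c["dist"]))[0,0]
    T=np.array(c["world_from_camera"]);d=T[:3,:3]@[u[0],u[1],1]
    return T[:3,3],d/np.linalg.norm(d)
def plane(c,px,z):
    o,d=ray(c,px);return o+d*(z-o[2])/d[2]
def tri(*cp):
    A=np.zeros((3,3));b=np.zeros(3);rs=[ray(c,p) for c,p in cp]
    for o,d in rs:
        M=np.eye(3)-np.outer(d,d);A+=M;b+=M@o
    p=np.linalg.solve(A,b);return p,[round(1e3*np.linalg.norm(np.cross(p-o,d)),1) for o,d in rs]
def proj(c,p):
    T=np.linalg.inv(c["world_from_camera"]);K=np.array([[c["fx"],0,c["cx"]],[0,c["fy"],c["cy"]],[0,0,1]])
    return cv2.projectPoints(np.array(p,float).reshape(-1,1,3),cv2.Rodrigues(T[:3,:3])[0],T[:3,3],K,np.array(c["dist"]))[0][:,0]
def crop(c,x,y,w,h,s):
    im=cv2.resize(c["color"][y:y+h,x:x+w],None,fx=s,fy=s,interpolation=cv2.INTER_CUBIC)
    for i in range(0,w,10):cv2.line(im,(i*s,0),(i*s,6 if i%50 else 14),(0,0,255),1); cv2.putText(im,str(x+i),(i*s,22),0,.3,(0,0,255)) if i%20==0 else 0
    for i in range(0,h,10):cv2.line(im,(0,i*s),(6,i*s),(0,0,255),1); cv2.putText(im,str(y+i),(8,i*s+4),0,.3,(0,0,255)) if i%20==0 else 0
    return im
def state():
    o=env.get_obs();return o["tool_pos"],R.from_euler("xyz",o["tool_rot"],degrees=True).as_matrix(),o
E
python3 - <<'E'
from h import *
a=crop(env.read_camera("scene"),230,180,100,100,4)
b=crop(env.read_camera("side"),220,175,100,110,4)
a=cv2.copyMakeBorder(a,0,40,0,0,0);cv2.imwrite("pics/c0.png",np.hstack([a,b]))
E
```

```text
(no output)
```

View pics/c0.png

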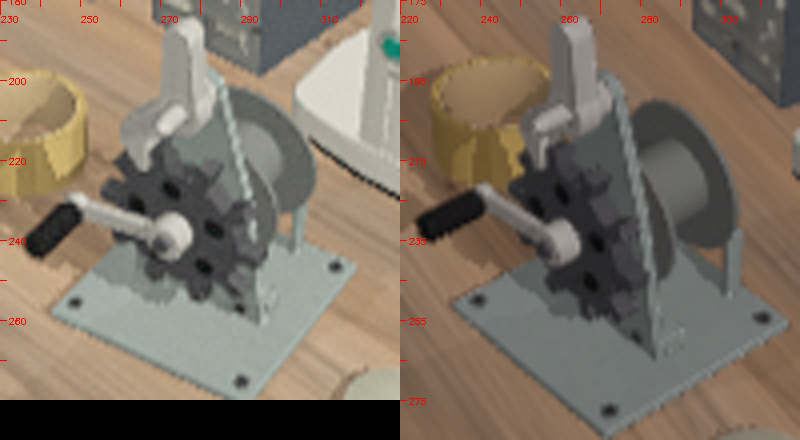

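The crops show the foot corners, the tab top at about (275,186) scene and (262,182) side, and the knob left of the wheel. I'll triangulate them.

```bash
python3 - <<'E'
from h import *
s=env.read_camera("scene");d=env.read_camera("side")
P={"footL":((243,257.5),(233,251.3)),"footR":((319,246.5),(317.5,255.8)),"footF":((290.7,280),(271.8,284)),
"tabtopfrontL":((270.3,188),(257.8,182)),"tabtopfrontR":((278.5,190.5),(266.8,184)),"nose":((265.5,222),(254.5,216.5)),
"hub":((270,240.5),(258,237)),"knobend":((239,241.5),(226.5,231.5)),"knobin":((248,232.5),(239,224.5)),"blackhole":((243+1,255.5),(239.5,250))}
for k,(a,b) in P.items():
    p,e=tri((s,a),(d,b));print(k,p.round(4),e)
q=[plane(s,P[k][0],.006) for k in("footL","footR","footF")];w=[plane(d,P[k][1],.006) for k in("footL","footR","footF")]
for Q in(q,w):
    c=(Q[0]+Q[1])/2;print([x.round(4) for x in Q],"ctr",c.round(4),np.linalg.norm(Q[0]-Q[2]),np.linalg.norm(Q[1]-Q[2]),"yaw via L-F",np.degrees(np.arctan2(*(Q[0]-Q[2])[1::-1]))-90,"R-F",np.degrees(np.arctan2(*(Q[1]-Q[2])[1::-1])))
E
```

```text
footL [0.466  0.038  0.0059] [np.float64(1.1), np.float64(1.1)]
footR [ 0.6435 -0.076   0.0007] [np.float64(0.4), np.float64(0.4)]
footF [ 0.5015 -0.0987 -0.0049] [np.float64(1.8), np.float64(1.8)]
tabtopfrontL [ 0.515  -0.0128  0.2305] [np.float64(0.9), np.float64(0.9)]
tabtopfrontR [ 0.5318 -0.0229  0.2227] [np.float64(1.3), np.float64(1.3)]
nose [ 0.5083 -0.0037  0.1281] [np.float64(0.2), np.float64(0.2)]
hub [ 0.5078 -0.0198  0.0774] [np.float64(0.3), np.float64(0.3)]
knobend [0.4487 0.0297 0.082 ] [np.float64(0.3), np.float64(0.3)]
knobin [0.4849 0.0355 0.0849] [np.float64(0.2), np.float64(0.2)]
blackhole [ 0.4976  0.0696 -0.0299] [np.float64(0.1), np.float64(0.1)]
[array([0.467, 0.039, 0.006]), array([ 0.6393, -0.0788,  0.006 ]), array([ 0.4959, -0.1033,  0.006 ])] ctr [ 0.5532 -0.0199  0.006 ] 0.14521061380174294 0.1454717190924195 yaw via L-F 11.476551358861741 R-F 9.703264302979171
[array([0.465 , 0.0365, 0.006 ]), array([ 0.6398, -0.0812,  0.006 ]), array([ 0.4948, -0.1099,  0.006 ])] ctr [ 0.5524 -0.0223  0.006 ] 0.14946734650446453 0.14785162640392255 yaw via L-F 11.496848872163028 R-F 11.208534889905966
```

Reel yaw is about 11° and its centre about (0.553,-0.021). The nose is at z≈0.128, so the pawl sits upright in a gap. I'll move towards it, high.

```bash
python3 steer.py '-0.03 -0.03 -0.03 -7 0.087;-0.06 -0.06 -0.06 -14 0.087;-0.085 -0.09 -0.08 -21 0.087;-0.11 -0.12 -0.1 -28 0.087;-0.14 -0.15 -0.12 -35 0.087;-0.165 -0.18 -0.12 -42 0.087;-0.19 -0.21 -0.12 -49 0.087;-0.215 -0.245 -0.12 -52.6 0.087'; python3 -c "
from h import *
p,M,o=state();print(p,o['tool_rot'],o['qpos'].round(1));print((M.T@(np.array([.44,-.02,.36])-p)).round(3))"
```

```text
time_s: 0.97
tool_pos: [0.3682, 0.2918, 0.3599]
tool_rot: [179.9, 0.1, -153.5]
force: [1.7, 0.8, -0.4]
grip_width: 0.0866
grasp_force: 0.0
[0.36824571 0.29182249 0.35993588] [ 1.79949573e+02  1.39734599e-01 -1.53473886e+02] [-45.   -5.6   3.1  96.    0.3  89.5  74.6]
[ 0.075 -0.311 -0.001]
```

```bash
python3 steer.py '0.01 -0.04 0 7 0.087;0.02 -0.08 0 14 0.087;0.03 -0.12 0 21 0.087;0.04 -0.16 0 28 0.087;0.05 -0.2 0 35 0.087;0.06 -0.24 0 42 0.087;0.07 -0.28 0 49 0.087;0.075 -0.311 0 56 0.087';python3 steer.py '0 0 0 7 0.087;0 0 0 14 0.087;0 0 0 21 0.087;0 0 0 28 0.087;0 0 0 35 0.087;0 0 0 42 0.087;0 0 0 49 0.087;0 0 0 49.5 0.087'; python3 - <<'E'
from h import *
p,M,o=state();print(p,o['tool_rot'],o['qpos'].round(1))
c=env.read_camera("wrist");T=c["world_from_camera"];print(np.round(T,3).tolist(),c["fx"]);Rl=np.array(T)
print("cam in tool",(M.T@(Rl[:3,3]-p)).round(3),(M.T@Rl[:3,:3]).round(2).tolist())
print(proj(c,[[.53,-.025,.182],[.53,-.025,.242],[.553,-.021,0]]))
cv2.imwrite("pics/w0.png",c["color"])
E
```

```text
time_s: 1.63
tool_pos: [0.4374, -0.0229, 0.3593]
tool_rot: [180.0, 0.1, 149.7]
force: [0.4, 1.6, 0.2]
grip_width: 0.0871
grasp_force: 0.0
time_s: 2.3
tool_pos: [0.4376, -0.0189, 0.3589]
tool_rot: [180.0, -0.0, 100.5]
force: [0.6, -0.6, -0.9]
grip_width: 0.087
grasp_force: 0.0
[ 0.43761289 -0.01891339  0.35889092] [ 1.79976374e+02 -7.30602067e-03  1.00500780e+02] [-20.5 -10.6  16.7 100.    3.   90.2   6.4]
[[0.983, 0.175, 0.052, 0.423], [0.182, -0.944, -0.276, 0.056], [0.001, 0.281, -0.96, 0.503], [0.0, 0.0, 0.0, 1.0]] 353.93798211524603
cam in tool [ 0.076 -0.    -0.144] [[0.0, -0.96, -0.28], [1.0, 0.0, 0.0], [-0.0, -0.28, 0.96]]
[[366.19033831 210.52433876]
 [385.62337183 232.96348776]
 [350.01709942 173.52790893]]
```

View pics/w0.png

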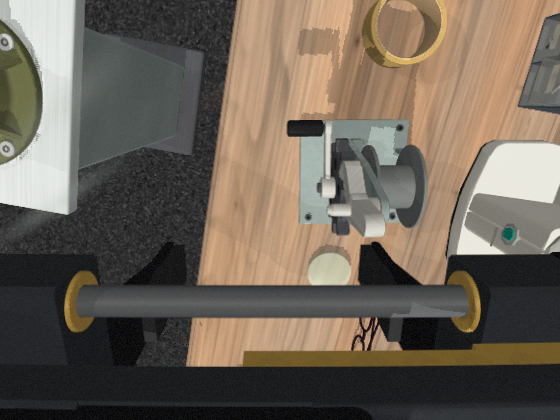

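The wrist view shows the foot at (300-408,120-224), the pin tip near (329,211), the tab top near (372,230), and the knob at (305,128). Next I'll test whether a full half turn is reachable in the yaw with the pads across the tab's thickness; it also gives a second view.

```bash
python3 steer.py '0 0 0 7 0.087;0 0 0 14 0.087;0 0 0 21 0.087;0 0 0 28 0.087;0 0 0 35 0.087;0 0 0 42 0.087;0 0 0 49 0.087;0 0 0 56 0.087' >/dev/null;python3 steer.py '0 0 0 7 0.087;0 0 0 14 0.087;0 0 0 21 0.087;0 0 0 28 0.087;0 0 0 35 0.087;0 0 0 42 0.087;0 0 0 49 0.087;0 0 0 56 0.087' >/dev/null;python3 steer.py '0 0 0 7 0.087;0 0 0 14 0.087;0 0 0 21 0.087;0 0 0 28 0.087;0 0 0 35 0.087;0 0 0 42 0.087;0 0 0 49 0.087;0 0 0 56 0.087';python3 steer.py '0 0 0 7 0.087;0 0 0 12 0.087;0 0 0 12 0.087'; python3 - <<'E'
from h import *
p,M,o=state();print(p,o['tool_rot'],o['qpos'].round(1))
c=env.read_camera("wrist");np.save("pics/wc1.npy",c,allow_pickle=True)
q=proj(c,[[.53,-.025,.182],[.53,-.025,.242],[.553,-.021,0]]);print(q)
x,y=[int(v) for v in q[0]]
x=min(max(x-80,0),400);y=min(max(y-60,0),300);cv2.imwrite("pics/w1.png",crop(c,x,y,160,120,5))
E
```

```text
time_s: 4.35
tool_pos: [0.4369, -0.0172, 0.3605]
tool_rot: [-179.8, -0.1, -62.0]
force: [0.4, 0.7, 0.7]
grip_width: 0.087
grasp_force: 0.0
time_s: 4.6
tool_pos: [0.4342, -0.0192, 0.3665]
tool_rot: [-179.2, -0.4, -67.3]
force: [-0.9, 0.2, 1.2]
grip_width: 0.0871
grasp_force: 0.0
[ 0.43423371 -0.01916467  0.36653696] [-179.19853218   -0.37852547  -67.27212593] [  28.7  -10.5  -25.1   98.6   -4.5   90.  -153.3]
[[181.73803781 143.34840188]
 [161.35394457 151.60638234]
 [198.87677278 126.20483901]]
```

View pics/w1.png

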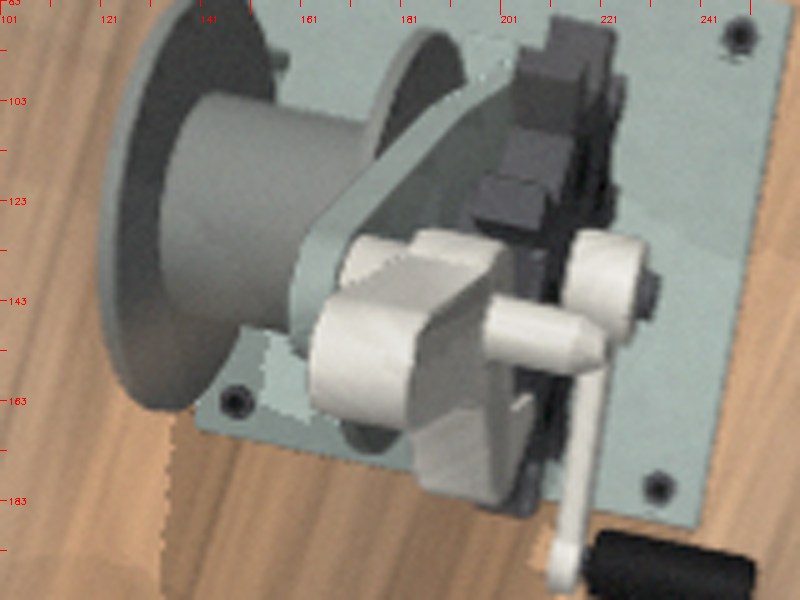

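It's joint-limited at yaw -67, so the half turn has to go 11°↔191°, gripping the tab across its width. This view shows the pin tip at about (221,152), foot corners at (240.4,188), (140,169) and (260,85), and the tab top at about (174,153). I'll refine the reel pose from these.

```bash
python3 - <<'E'
from h import *
c=np.load("pics/wc1.npy",allow_pickle=True).item()
s=env.read_camera("scene");d=env.read_camera("side");np.save("pics/sd.npy",[s,d],allow_pickle=True)
Q=[plane(c,k,.006) for k in((240.4,188),(140,169),(260,85))]
print([q.round(4) for q in Q],np.linalg.norm(Q[0]-Q[1]),"ctr",((Q[1]+Q[2])/2).round(4),"yaw",np.degrees(np.arctan2(*(Q[1]-Q[0])[1::-1])))
print("pintip",plane(c,(221,152),.182),"tabtop",plane(c,(175,152),.242))
th=np.radians(11.2);ex=np.array([np.cos(th),np.sin(th),0])
pin=np.array([.553,-.0215,.182])-.052*ex
print("pred tip",pin,proj(c,pin),"scene",proj(s,pin),"side",proj(d,pin))
E
```

```text
[array([0.4657, 0.0383, 0.006 ]), array([0.611 , 0.0689, 0.006 ]), array([ 0.4935, -0.1057,  0.006 ])] 0.1484907109039133 ctr [ 0.5523 -0.0184  0.006 ] yaw 11.889283105730726
pintip [ 0.49350719 -0.03162853  0.182     ] tabtop [ 0.5202087  -0.02877337  0.242     ]
pred tip [ 0.50199033 -0.03160019  0.182     ] [[212.45522817 148.48384277]] scene [[272.13165768 211.06583305]] side [[257.11597356 205.17824813]]
```

```bash
python3 steer.py '0 0 0 -7 0.087;0 0 0 -14 0.087;0 0 0 -21 0.087;0 0 0 -28 0.087;0 0 0 -35 0.087;0 0 0 -42 0.087;0 0 0 -49 0.087;0 0 0 -56 0.087' >/dev/null;python3 steer.py '0 0 0 -7 0.087;0 0 0 -14 0.087;0 0 0 -21 0.087;0 0 0 -26 0.087;0 0 0 -26 0.087;0 0 0 -26 0.087'; python3 - <<'E'
from h import *
c=env.read_camera("wrist");np.save("pics/wc2.npy",c,allow_pickle=True)
q=proj(c,[[.53,-.025,.182],[.53,-.025,.242],[.553,-.021,0]]);print(q)
x,y=[int(v) for v in q[0]]
x=min(max(x-80,0),400);y=min(max(y-60,0),300);cv2.imwrite("pics/w2.png",crop(c,x,y,160,120,5))
E
```

```text
time_s: 5.92
tool_pos: [0.4343, -0.0188, 0.3663]
tool_rot: [179.8, -0.8, 14.6]
force: [-0.2, -0.4, 0.6]
grip_width: 0.0869
grasp_force: 0.0
[[304.10518858  88.87240621]
 [311.73446046  84.59050929]
 [293.64055045  77.98919232]]
```

View pics/w2.png

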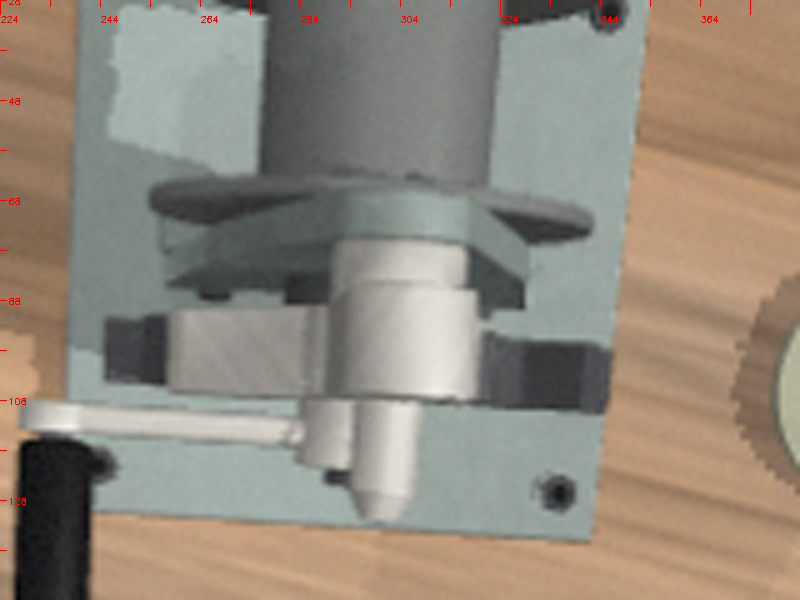

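The top view shows the pin tip at about (300,132), the tab top centre at about (305,96), and the nose arm pointing left. I'll triangulate against the previous wrist view.

```bash
python3 - <<'E'
from h import *
a=np.load("pics/wc1.npy",allow_pickle=True).item();b=np.load("pics/wc2.npy",allow_pickle=True).item()
for n,p,q in (("pintip",(220.6,151.8),(300,131.5)),("hubend",(231,142),(292,123)),("footFL",(240.4,188),(238,130.5)),("footFR",(260,85),(342.2,136)),("knobin",(218.5,193),(235,116))):
    print(n,tri((a,p),(b,q)))
# pin axis edges in w2: at base and at tip
for px in((295.2,110),(307.6,110),(301.4,110),(301,124),(300,131.5)):print(plane(b,px,.182))
for px in((291,84),(319,85),(291,106),(319.5,107),(305,96)):print("tab",plane(b,px,.242))
for px in ((292,66),(318,66),(305,66),(305,75)):print("plate top",plane(b,px,.195))
E
```

```text
pintip (array([ 0.49354009, -0.03165485,  0.18281245]), [np.float64(0.3), np.float64(0.3)])
hubend (array([ 0.49631065, -0.02939026,  0.08072105]), [np.float64(0.1), np.float64(0.1)])
footFL (array([0.46598839, 0.03551493, 0.01614514]), [np.float64(0.4), np.float64(0.4)])
footFR (array([ 0.4942407 , -0.10606303,  0.0114082 ]), [np.float64(1.1), np.float64(1.1)])
knobin (array([0.48768282, 0.03807813, 0.07497875]), [np.float64(1.0), np.float64(1.0)])
[ 0.51045784 -0.02222086  0.182     ]
[ 0.51329044 -0.03303922  0.182     ]
[ 0.51187321 -0.0276292   0.182     ]
[ 0.49990047 -0.03064089  0.182     ]
[ 0.49321043 -0.03158297  0.182     ]
tab [ 0.52657672 -0.01035059  0.242     ]
tab [ 0.53107047 -0.03017965  0.242     ]
tab [ 0.51171878 -0.01443581  0.242     ]
tab [ 0.51635341 -0.03492452  0.242     ]
tab [ 0.52111729 -0.02245699  0.242     ]
plate top [ 0.54418968 -0.00913316  0.195     ]
plate top [ 0.5497562  -0.03028721  0.195     ]
plate top [ 0.54696786 -0.01970686  0.195     ]
plate top [ 0.54006501 -0.02167538  0.195     ]
```

Tip (0.4935,-0.0316,0.182), tab 20.5×15.4 mm and pin home (0.522,-0.0257) all agree with the given sizes. Next, the tooth phase on the wheel's front face, from a dark mask cast onto that plane.

```bash
python3 - <<'E'
from h import *
s,d=np.load("pics/sd.npy",allow_pickle=True)
t=np.radians(11.8);ex=np.array([np.cos(t),np.sin(t),0]);ey=np.array([-ex[1],ex[0],0])
home=np.array([.4935,-.0316,.182])+.029*ex
ax=home-.0075*ex;ax[2]=.09
for n,c in(("scene",s),("side",d)):
    g=c["color"].astype(int)
    for r in(50,54):
        out="";v=[]
        for a in np.arange(-130,131,4):  # deg from vertical, + left
            p=ax+r*1e-3*(np.sin(np.radians(a))*ey+np.cos(np.radians(a))*np.array([0,0,1]))
            u=proj(c,p)[0];px=cv2.getRectSubPix(c["color"],(1,1),(float(u[0]),float(u[1])))[0,0].astype(int)
            v.append(px.max())
        print(n,r,v)
    print(proj(c,[ax,home]))
E
```

```text
scene 50 [np.int64(73), np.int64(75), np.int64(104), np.int64(114), np.int64(113), np.int64(110), np.int64(122), np.int64(129), np.int64(104), np.int64(76), np.int64(76), np.int64(91), np.int64(103), np.int64(103), np.int64(97), np.int64(96), np.int64(100), np.int64(93), np.int64(71), np.int64(70), np.int64(74), np.int64(91), np.int64(112), np.int64(113), np.int64(112), np.int64(111), np.int64(93), np.int64(70), np.int64(70), np.int64(74), np.int64(85), np.int64(85), np.int64(99), np.int64(99), np.int64(97), np.int64(97), np.int64(74), np.int64(79), np.int64(104), np.int64(161), np.int64(180), np.int64(171), np.int64(134), np.int64(87), np.int64(77), np.int64(75), np.int64(83), np.int64(131), np.int64(157), np.int64(123), np.int64(82), np.int64(79), np.int64(86), np.int64(88), np.int64(78), np.int64(100), np.int64(157), np.int64(197), np.int64(197), np.int64(177), np.int64(167), np.int64(163), np.int64(107), np.int64(73), np.int64(85), np.int64(134)]
scene 54 [np.int64(75), np.int64(74), np.int64(105), np.int64(114), np.int64(114), np.int64(112), np.int64(119), np.int64(124), np.int6
[... 2148 characters left out ...]
nt64(76), np.int64(79), np.int64(79), np.int64(78), np.int64(66), np.int64(53), np.int64(51), np.int64(51), np.int64(46), np.int64(59), np.int64(68), np.int64(63), np.int64(69), np.int64(70), np.int64(66), np.int64(52), np.int64(56), np.int64(94), np.int64(155), np.int64(122), np.int64(117), np.int64(105), np.int64(79), np.int64(53), np.int64(53), np.int64(70), np.int64(116), np.int64(157), np.int64(164), np.int64(162), np.int64(144), np.int64(101), np.int64(70), np.int64(58), np.int64(62), np.int64(90), np.int64(121), np.int64(148), np.int64(141), np.int64(122), np.int64(115), np.int64(103), np.int64(65), np.int64(55), np.int64(85)]
[[261.89427629 233.67260828]
 [263.6864199  201.17560204]]
```

Teeth are at about -20°+36°k, so upright on the right the nose would only just clear a tooth. I'll lean the pawl on the pin before pushing it home. Now the approach above the tab.

```bash
cat > go.py <<'E'
import sys
from h import *
p,M,o=state()
x=[float(v) for v in sys.argv[1:5]]
print("at",p.round(4),o['tool_rot'].round(1),"d_tool",(M.T@(np.array(x[:3])-p)).round(4),"turn",round(-((x[3]-o['tool_rot'][2]+180)%360-180),1),"F",o['force'].round(1),"q",o['qpos'].round(0))
E
python3 go.py .5219 -.0257 .30 11.8
```

```text
at [ 0.4343 -0.019   0.3663] [179.8  -0.8  14.6] d_tool [0.0821 0.0283 0.0676] turn 2.8 F [ 0.1  1.  -0.6] q [ 20. -10. -18.  99.  -3.  90. -73.]
```

```bash
python3 steer.py '0.03 0.01 0 1 0.06;0.06 0.02 0.02 2 0.06;0.08 0.028 0.05 2.8 0.06;0.082 0.028 0.0676 2.8 0.06;0.082 0.028 0.0676 2.8 0.06;0.082 0.028 0.0676 2.8 0.06' 10; python3 go.py .5219 -.0257 .226 11.8
```

```text
time_s: 6.47
tool_pos: [0.5211, -0.0261, 0.2993]
tool_rot: [179.8, -0.7, 11.7]
force: [0.9, 0.8, -0.0]
grip_width: 0.0618
grasp_force: 0.0
at [ 0.5211 -0.0261  0.2993] [179.8  -0.7  11.7] d_tool [-0.     -0.0005  0.0733] turn -0.1 F [ 0.9  0.8 -0. ] q [ 19.   2. -20.  96.   1.  82. -79.]
```

```bash
python3 steer.py '0 0 0.03 0 0.06;0 0 0.06 0 0.06;0 -0.0005 0.0733 0 0.06;0 -0.0005 0.0733 0 0.06' 10; python3 steer.py '0 0 0 0 0.03;0 0 0 0 0.01;0 0 0 0 0.01;0 0 0 0 0.01;0 0 0 0 0.01;0 0 0 0 0.01;0 0 0 0 0.01' 10;  python3 go.py .5219 -.0257 .226 11.8
```

```text
time_s: 6.8
tool_pos: [0.5211, -0.0258, 0.2256]
tool_rot: [179.8, -0.7, 11.7]
force: [-1.0, -0.0, 0.8]
grip_width: 0.06
grasp_force: 0.0
time_s: 7.38
tool_pos: [0.5229, -0.0256, 0.2273]
tool_rot: [179.8, -0.9, 11.7]
force: [0.2, -0.2, 1.3]
grip_width: 0.0216
grasp_force: 10.4
at [ 0.5229 -0.0256  0.2273] [179.8  -0.9  11.7] d_tool [-0.001  -0.0001  0.0013] turn -0.1 F [ 0.2 -0.2  1.3] q [ 19.   4. -20. 102.   1.  74. -79.]
```

```bash
python3 steer.py '0 0 0 0 0.01;0 0 0 0 0.01;0 0 0 0 0.01;0 0 -0.0008 0 0.01;0 0 -0.0008 0 0.01' 40;  python3 go.py .5219 -.0257 .226 11.8; python3 steer.py '-0.004 0 -0.0008 0 0.01;-0.008 0 -0.0008 0 0.01;-0.012 0 -0.0008 0 0.01;-0.016 0 -0.0008 0 0.01' 40
```

```text
time_s: 7.8
tool_pos: [0.5226, -0.0259, 0.2274]
tool_rot: [179.8, -0.8, 11.7]
force: [-0.4, 1.0, 1.1]
grip_width: 0.021
grasp_force: 39.8
at [ 0.5226 -0.0259  0.2274] [179.8  -0.8  11.7] d_tool [-0.0006 -0.0004  0.0014] turn -0.1 F [-0.4  1.   1.1] q [ 19.   4. -20. 102.   1.  74. -79.]
time_s: 8.13
tool_pos: [0.5064, -0.0294, 0.2281]
tool_rot: [179.8, -0.8, 11.7]
force: [0.5, 1.1, -0.4]
grip_width: 0.0208
grasp_force: 39.8
```

```bash
python3 steer.py '-0.015 0 0 0 0.01;-0.03 0 0 0 0.01;-0.045 0 0 0 0.01;-0.06 0 0 0 0.01;-0.06 0 0 0 0.01' 40; python3 go.py .4467 -.0417 .227 191.8; python3 - <<'E'
from h import *
c=env.read_camera("wrist");x=env.read_camera("side")
cv2.imwrite("pics/g.png",np.hstack([cv2.resize(c["color"],(400,300)),cv2.resize(x["color"][140:300,170:370],(400,300))]))
E
```

```text
time_s: 8.55
tool_pos: [0.4454, -0.0427, 0.227]
tool_rot: [179.7, -0.7, 11.6]
force: [0.8, -0.4, -2.8]
grip_width: 0.0211
grasp_force: 39.7
at [ 0.4454 -0.0427  0.227 ] [179.7  -0.7  11.6] d_tool [ 0.0015 -0.0007 -0.    ] turn 179.8 F [ 0.8 -0.4 -2.8] q [ 22.  -6. -18. 111.  -2.  74. -74.]
```

View pics/g.png

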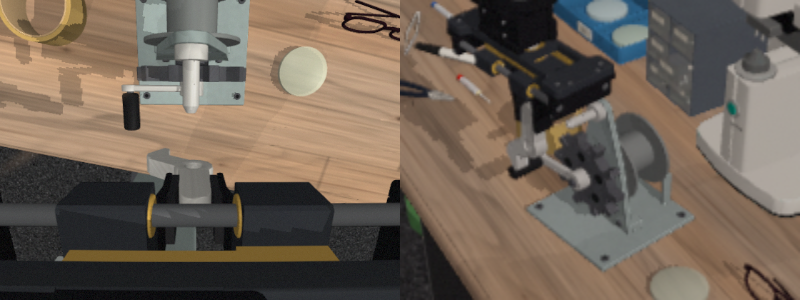

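The pawl is off the pin and held upright, nose still left. Now I'll flip it.

```bash
R='0 0 0 -7 0.01'; python3 steer.py '0 0 0 -7 0.01;0 0 0 -14 0.01;0 0 0 -21 0.01;0 0 0 -28 0.01;0 0 0 -35 0.01;0 0 0 -42 0.01;0 0 0 -49 0.01;0 0 0 -56 0.01' 40 >/dev/null; python3 steer.py '0 0 0 -7 0.01;0 0 0 -14 0.01;0 0 0 -21 0.01;0 0 0 -28 0.01;0 0 0 -35 0.01;0 0 0 -42 0.01;0 0 0 -49 0.01;0 0 0 -56 0.01' 40 >/dev/null; python3 steer.py '0 0 0 -7 0.01;0 0 0 -14 0.01;0 0 0 -21 0.01;0 0 0 -28 0.01;0 0 0 -35 0.01;0 0 0 -42 0.01;0 0 0 -49 0.01;0 0 0 -56 0.01' 40; python3 steer.py '0 0 0 -6 0.01;0 0 0 -12 0.01;0 0 0 -12 0.01;0 0 0 -12 0.01;0 0 0 -12 0.01' 40; python3 go.py .4467 -.0417 .227 191.8; python3 - <<'E'
from h import *
c=env.read_camera("wrist");np.save("pics/wc3.npy",c,allow_pickle=True)
print(proj(c,[[.4935,-.0316,.182]]))
cv2.imwrite("pics/f.png",crop(c,180,70,200,150,4))
E
```

```text
time_s: 10.65
tool_pos: [0.449, -0.0412, 0.2272]
tool_rot: [-180.0, 0.9, -179.9]
force: [-2.0, -0.4, -2.1]
grip_width: 0.0213
grasp_force: 39.7
time_s: 11.07
tool_pos: [0.4486, -0.0412, 0.2273]
tool_rot: [-179.8, 0.9, -168.4]
force: [0.1, 0.3, -3.2]
grip_width: 0.0212
grasp_force: 39.7
at [ 0.4486 -0.0412  0.2273] [-179.8    0.9 -168.4] d_tool [ 0.002  -0.0001  0.0002] turn -0.2 F [ 0.1  0.3 -3.2] q [ 12.  -6.  -9. 111.  -1.  74. 104.]
[[274.1212319  309.65248521]]
```

View pics/f.png

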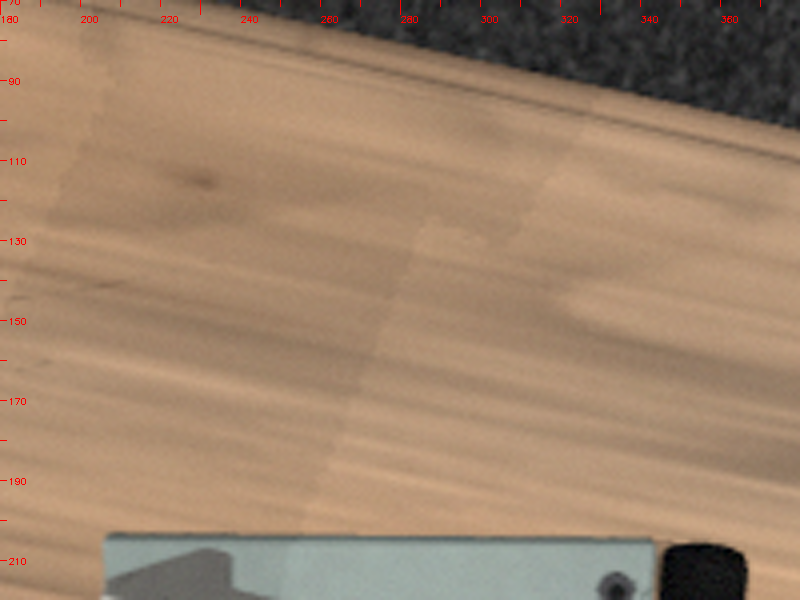

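Turned 180° and held steady. Approach the pin tip now, then go on in small steps.

```bash
python3 go.py .4779 -.0350 .2279 191.8; python3 steer.py '-0.015 0 -0.0005 0 0.01;-0.03 0 -0.0005 0 0.01;-0.03 0 -0.0005 0 0.01;-0.03 0 -0.0005 0 0.01' 40; python3 go.py .5043 -.0295 .2279 191.8;python3 - <<'E'
from h import *
c=env.read_camera("scene");x=env.read_camera("side")
cv2.imwrite("pics/i.png",np.hstack([crop(c,235,170,80,100,5),crop(x,220,165,80,100,5)]))
E
```

```text
at [ 0.4485 -0.0413  0.2272] [-179.8    0.8 -168.4] d_tool [-0.0301  0.0002 -0.0002] turn -0.2 F [ 0.2  0.1 -2. ] q [ 12.  -6.  -9. 111.  -1.  74. 105.]
time_s: 11.45
tool_pos: [0.4777, -0.0351, 0.2281]
tool_rot: [-179.8, 0.8, -168.3]
force: [-0.4, -0.4, -1.8]
grip_width: 0.0211
grasp_force: 39.7
at [ 0.4777 -0.0351  0.2281] [-179.8    0.8 -168.3] d_tool [-0.0272  0.0001  0.0005] turn -0.1 F [-0.4 -0.4 -1.8] q [ 11.  -2. -10. 108.  -0.  74. 103.]
```

View pics/i.png

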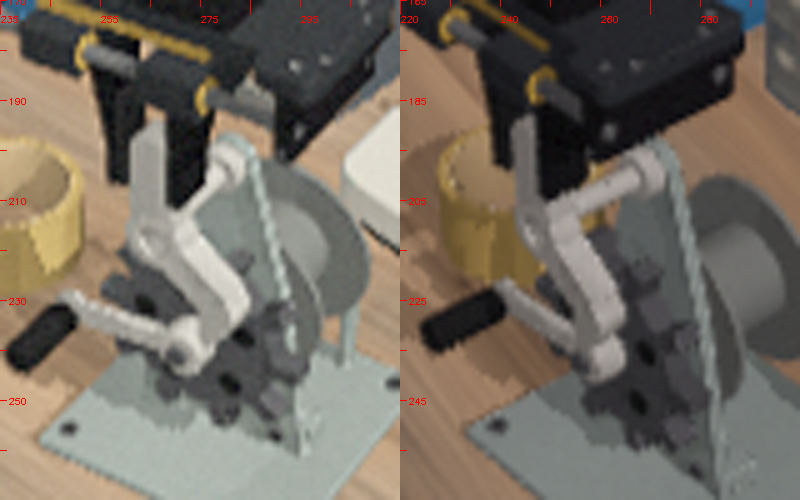

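The pawl is upright with its nose to the right, and the bore at about (265,217) lines up with the pin. Pushing on.

```bash
python3 steer.py '-0.005 0 0 0 0.01;-0.01 0 0 0 0.01;-0.013 0 0 0 0.01;-0.013 0 0 0 0.01' 40; python3 steer.py '-0.005 0 0 0 0.01;-0.01 0 0 0 0.01;-0.014 0 0 0 0.01;-0.014 0 0 0 0.01' 40; python3 go.py .5043 -.0295 .2279 191.8
```

```text
time_s: 11.88
tool_pos: [0.4909, -0.0312, 0.2284]
tool_rot: [-179.9, 0.9, -168.2]
force: [-0.4, 2.3, -2.7]
grip_width: 0.021
grasp_force: 39.6
time_s: 12.22
tool_pos: [0.5047, -0.0284, 0.2285]
tool_rot: [-179.9, 0.9, -168.2]
force: [-0.8, 4.8, -1.5]
grip_width: 0.021
grasp_force: 39.6
at [ 0.5047 -0.0284  0.2285] [-179.9    0.9 -168.2] d_tool [ 0.0006 -0.001   0.0006] turn -0.0 F [-0.8  4.8 -1.5] q [ 11.   1. -11. 105.   0.  74. 102.]
```

It's on the pin, with about 5 N sideways, which a 1 mm shift relieves. Now soften the grip and lean the pawl left about the pin, in steps.

```bash
python3 steer.py '0 0.001 0 0 0.01;0 0.001 0 0 0.01;0 0.001 0 0 0.01' 8; python3 steer.py '0 0.002 0 0 0.01;0 0.004 0.0002 0 0.01;0 0.006 0.0004 0 0.01;0 0.008 0.0007 0 0.01;0 0.008 0.0007 0 0.01' 8; python3 steer.py '0 0.002 0.0005 0 0.01;0 0.004 0.001 0 0.01;0 0.006 0.0016 0 0.01;0 0.0095 0.0027 0 0.01;0 0.0095 0.0027 0 0.01' 8;python3 - <<'E'
from h import *
c=env.read_camera("scene");x=env.read_camera("side")
cv2.imwrite("pics/l.png",np.hstack([crop(c,235,170,80,100,5),crop(x,220,165,80,100,5)]))
E
```

```text
time_s: 12.47
tool_pos: [0.5044, -0.029, 0.2288]
tool_rot: [-179.8, 0.9, -168.3]
force: [0.1, 2.7, -3.1]
grip_width: 0.0214
grasp_force: 7.9
time_s: 12.88
tool_pos: [0.503, -0.0235, 0.2289]
tool_rot: [-179.5, 1.0, -168.4]
force: [1.1, -5.5, 0.3]
grip_width: 0.0224
grasp_force: 8.1
time_s: 13.3
tool_pos: [0.5025, -0.0145, 0.2284]
tool_rot: [-179.4, 1.2, -168.4]
force: [1.2, -6.6, 8.1]
grip_width: 0.0263
grasp_force: 9.4
```

View pics/l.png

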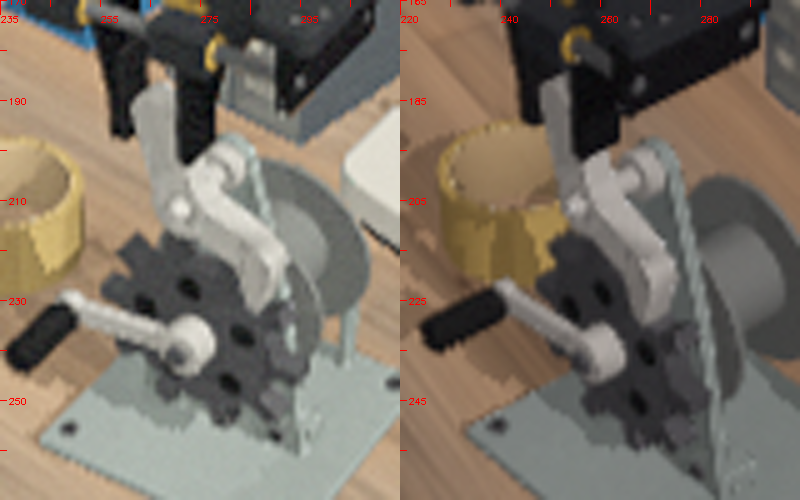

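The pawl is leaning left on the pin, about 0.3 rad. I'll add a bit more lean and then slide it home.

```bash
python3 steer.py '0 0.002 0 0 0.01;0 0.004 0 0 0.01;0 0.005 0 0 0.01;0 0.005 0 0 0.01' 10;python3 steer.py '-0.003 0 0 0 0.01;-0.006 0 0 0 0.01;-0.009 0 0 0 0.01;-0.009 0 0 0 0.01' 10;  python3 steer.py '-0.003 0 0 0 0.01;-0.006 0 0 0 0.01;-0.006 0 0 0 0.01' 10; python3 go.py .5219 -.0257 .226 191.8
```

```text
time_s: 13.73
tool_pos: [0.5016, -0.0102, 0.2282]
tool_rot: [-179.4, 1.2, -168.4]
force: [0.1, -6.0, 7.7]
grip_width: 0.0283
grasp_force: 11.6
time_s: 14.07
tool_pos: [0.5091, -0.0077, 0.228]
tool_rot: [-179.5, 1.0, -168.4]
force: [-2.9, -5.1, 9.0]
grip_width: 0.0287
grasp_force: 11.6
time_s: 14.32
tool_pos: [0.5138, -0.0066, 0.2275]
tool_rot: [-179.5, 0.8, -168.4]
force: [-4.8, -4.9, 8.4]
grip_width: 0.029
grasp_force: 11.4
at [ 0.5138 -0.0066  0.2275] [-179.5    0.8 -168.4] d_tool [-0.004  -0.0203  0.0017] turn -0.2 F [-4.8 -4.9  8.4] q [  9.   2. -12. 104.   1.  74.  99.]
```

```bash
python3 steer.py '-0.002 0 0 0 0.01;-0.004 0 0 0 0.01;-0.004 0 0 0 0.01' 14; python3 steer.py '-0.002 0 0 0 0.01;-0.003 0 0 0 0.01;-0.003 0 0 0 0.01' 14; python3 go.py .5219 -.0257 .226 191.8; python3 steer.py '-0.002 0 0 0 0.01;-0.003 0 0 0 0.01;-0.003 0 0 0 0.01' 14; python3 go.py .5219 -.0257 .226 191.8
```

```text
time_s: 14.57
tool_pos: [0.516, -0.0064, 0.2272]
tool_rot: [-179.5, 0.6, -168.4]
force: [-9.7, -6.4, 11.1]
grip_width: 0.0288
grasp_force: 15.0
time_s: 14.82
tool_pos: [0.5178, -0.0061, 0.2269]
tool_rot: [-179.6, 0.4, -168.4]
force: [-13.1, -6.6, 11.0]
grip_width: 0.0289
grasp_force: 15.2
at [ 0.5178 -0.0061  0.2269] [-179.6    0.4 -168.4] d_tool [-0.0001 -0.02    0.0011] turn -0.2 F [-13.1  -6.6  11. ] q [  9.   3. -12. 103.   1.  74.  98.]
time_s: 15.07
tool_pos: [0.5207, -0.0058, 0.2267]
tool_rot: [-179.5, 0.4, -168.5]
force: [-11.8, -7.1, 9.3]
grip_width: 0.0283
grasp_force: 14.8
at [ 0.5207 -0.0058  0.2267] [-179.5    0.4 -168.5] d_tool [ 0.0028 -0.0197  0.0009] turn -0.3 F [-11.8  -7.1   9.3] q [  9.   3. -12. 102.   1.  74.  98.]
```

```bash
python3 steer.py '0.003 0 -0.001 0 0.01;0.003 0 -0.001 0 0.01;0.003 0 -0.001 0 0.01' 14; python3 steer.py '0 0 0 0 0.01;0 0 0 0 0.01;-0.002 0 0 0 0.01;-0.004 0 0 0 0.01;-0.004 0 0 0 0.01' 25; python3 steer.py '-0.001 0 0 0 0.01;-0.002 0 0 0 0.01;-0.002 0 0 0 0.01' 25; python3 go.py .5219 -.0257 .226 191.8
```

```text
time_s: 15.32
tool_pos: [0.5196, -0.0063, 0.2274]
tool_rot: [-179.5, 0.7, -168.4]
force: [-5.5, -5.9, 4.2]
grip_width: 0.0279
grasp_force: 13.8
time_s: 15.73
tool_pos: [0.5213, -0.0064, 0.2274]
tool_rot: [-179.5, 0.3, -168.5]
force: [-12.0, -8.3, 8.8]
grip_width: 0.0272
grasp_force: 24.1
time_s: 15.98
tool_pos: [0.5221, -0.0063, 0.2272]
tool_rot: [-179.5, 0.2, -168.5]
force: [-15.2, -8.2, 11.7]
grip_width: 0.0268
grasp_force: 24.4
at [ 0.5221 -0.0063  0.2272] [-179.5    0.2 -168.5] d_tool [ 0.004  -0.019   0.0014] turn -0.3 F [-15.2  -8.2  11.7] q [  9.   4. -12. 102.   1.  74.  98.]
```

Firm stop: 2 mm commanded gave under 1 mm of motion at 15 N. Now open gradually so that the nose settles on the wheel, then rise and check from above numerically.

```bash
python3 steer.py '0.003 0 0 0 0.03;0.004 0 0 0 0.035;0.004 0 0 0 0.04;0.004 0 0 0 0.05;0.004 0 0 0 0.06;0.004 0 0 0 0.07;0.004 0 0 0 0.075;0.004 0 0 0 0.075' 10; python3 go.py .5219 -.0257 .226 191.8; python3 steer.py '0 -0.01 -0.01 0 0.08;0 -0.015 -0.04 0 0.08;0 -0.015 -0.08 0 0.08;0 -0.015 -0.11 0 0.08;0 -0.015 -0.14 0 0.08;0 -0.015 -0.14 0 0.08'; python3 go.py .45 -.02 .366 101.8
```

```text
time_s: 16.65
tool_pos: [0.5229, -0.0015, 0.2264]
tool_rot: [-179.8, 0.8, -168.3]
force: [-0.1, -0.5, -0.0]
grip_width: 0.0656
grasp_force: 0.0
at [ 0.5229 -0.0015  0.2264] [-179.8    0.8 -168.3] d_tool [ 0.0059 -0.0235  0.0004] turn -0.1 F [-0.1 -0.5 -0. ] q [  9.   3. -12. 102.   1.  73.  98.]
time_s: 17.15
tool_pos: [0.5261, -0.0173, 0.3744]
tool_rot: [-179.6, 1.5, -168.3]
force: [-0.2, 0.2, 1.0]
grip_width: 0.0799
grasp_force: 0.0
at [ 0.5261 -0.0173  0.3744] [-179.6    1.5 -168.3] d_tool [0.0752 0.0128 0.0064] turn 89.9 F [-0.2  0.2  1. ] q [ 10.   1. -11.  88.   0.  89. 101.]
```

```bash
python3 steer.py '0.03 0.003 0 7 0.08;0.06 0.006 0 14 0.08;0.09 0.01 0 21 0.08;0.09 0.013 0 28 0.08;0.09 0.013 0 35 0.08;0.09 0.013 0 42 0.08;0.09 0.013 0 49 0.08;0.09 0.013 0 56 0.08' >/dev/null; python3 steer.py '0 0 0 7 0.08;0 0 0 14 0.08;0 0 0 21 0.08;0 0 0 28 0.08;0 0 0 34 0.08;0 0 0 34 0.08;0 0 0 34 0.08'; python3 - <<'E'
from h import *
W=env.read_camera("wrist");S=env.read_camera("scene");D=env.read_camera("side");np.save("pics/post.npy",[W,S,D],allow_pickle=True)
t=np.radians(11.8);ex=np.array([np.cos(t),np.sin(t),0]);ey=np.array([-ex[1],ex[0],0]);tip=np.array([.4935,-.0316,.182]);home=tip+.029*ex
for n,c in(("w",W),("s",S),("d",D)):
    print(n,"home,tip",proj(c,[home,tip]).round(1).tolist(),"tabtop corners",proj(c,[home+a*ex+b*ey+np.array([0,0,.06]) for a in(-.008,.008) for b in(-.01,.01)]).round(1).tolist())
# brightness profile along pin-axis line (top of pin), in wrist, at z=.188 ahead of home
for n,c in(("w",W),("s",S),("d",D)):
    v=[]
    for x in range(-34,6,2):
        u=proj(c,home+x*1e-3*ex+np.array([0,0,.0055]))[0];v.append(int(cv2.getRectSubPix(c["color"],(1,1),(float(u[0]),float(u[1]))).mean()))
    print(n,"axis -34..4",v)
u=proj(W,home+np.array([0,0,.06]))[0].astype(int);g=cv2.cvtColor(W["color"],cv2.COLOR_BGR2GRAY)
print(u);print(g[u[1]-26:u[1]+22:2,u[0]-40:u[0]+26:2])
E
```

```text
time_s: 18.4
tool_pos: [0.433, -0.0226, 0.3655]
tool_rot: [179.1, 0.2, 101.8]
force: [-0.5, 0.1, 0.5]
grip_width: 0.0801
grasp_force: 0.0
w home,tip [[358.0, 205.8], [328.3, 205.9]] tabtop corners [[365.7, 238.6], [367.6, 215.3], [385.1, 238.5], [387.4, 215.3]]
s home,tip [[276.2, 206.2], [269.6, 212.7]] tabtop corners [[278.5, 188.4], [270.9, 185.7], [282.1, 185.0], [274.6, 182.3]]
d home,tip [[263.7, 201.2], [253.7, 206.3]] tabtop corners [[263.4, 182.6], [257.5, 178.7], [269.0, 179.9], [263.1, 176.0]]
w axis -34..4 [163, 113, 169, 205, 207, 212, 216, 192, 103, 99, 100, 100, 109, 112, 114, 114, 113, 113, 113, 121]
s axis -34..4 [169, 186, 206, 214, 215, 217, 216, 197, 167, 151, 152, 154, 153, 164, 179, 190, 194, 196, 194, 194]
d axis -34..4 [121, 132, 142, 148, 151, 153, 149, 120, 109, 109, 125, 143, 151, 151, 150, 150, 150, 149, 145, 132]
[376 227]
[[152 151 129  96 103 114 115 115 116 124 132 139 154 135 133 131 106 170
  175 162 158 156 116 133 138 136 141 126 128 129 130 130 131]
 [175 175 138  99 101 105 115 116 117 116 120 124 133 141 148 147 116 171
  190 186 175 166 137 145
[... 2352 characters left out ...]
4 153 151 154]
 [138 161 171 179 172 168 169 165 167 173 168 169 157 144 131 137 145 145
  144 145 145 151 154 150 153 153 154 155 158 152 154 155 152]
 [145 164 175 175 169 166 171 166 165 172 167 168 142 144 119 100 123 124
  145 148 148 153 152 152 150 153 155 158 157 154 153 158 149]
 [138 159 169 176 165 171 164 169 169 161 158 161 135 138  54  16  15  16
   62 145 154 152 151 152 152 155 153 156 155 159 151 157 153]
 [127 128 158 173 166 170 165 167 172  23  21  24  23  21  35  17   9  18
   17 118 153 150 149 151 154 157 156 161 158 155 154 155 151]
 [125 130 137 133 164 164 167 166 169  22  25  24  26  24  23  18   8  18
   13  13 142 150 153 152 155 153 160 158 158 151 158 154 146]]
```

The profile shows the tab top at x≈350-369 px, where home would put it at 366-386. So the pawl is not home: the light grip high up let it bind. I'll measure how far out it is and its lean.

```bash
python3 - <<'E'
from h import *
W,S,D=np.load("pics/post.npy",allow_pickle=True);s0,d0=np.load("pics/sd.npy",allow_pickle=True)
t=np.radians(11.8);ex=np.array([np.cos(t),np.sin(t),0]);ey=np.array([-ex[1],ex[0],0]);tip=np.array([.4935,-.0316,.182]);home=tip+.029*ex
for px in((350.5,230),(368.5,230),(368.5,214),(350.5,214),(351,231)):
    q=plane(W,px,.241)-home;print(px,"reel x,y mm",(1e3*q@ex).round(1),(1e3*q@ey).round(1))
# initial profiles for comparison
for n,c in(("s0",s0),("d0",d0)):
    v=[]
    for x in range(-34,6,2):
        u=proj(c,home+x*1e-3*ex+np.array([0,0,.0055]))[0];v.append(int(cv2.getRectSubPix(c["color"],(1,1),(float(u[0]),float(u[1]))).mean()))
    print(n,v)
g=cv2.cvtColor(W["color"],cv2.COLOR_BGR2GRAY)
# rows/cols with full res rows across pin & eye & nose
print(g[150:214:3,318:390:3])
E
```

```text
(350.5, 230) reel x,y mm -20.7 -2.8
(368.5, 230) reel x,y mm -6.0 -2.9
(368.5, 214) reel x,y mm -7.1 10.8
(350.5, 214) reel x,y mm -21.6 10.9
(351, 231) reel x,y mm -20.3 -3.7
s0 [160, 172, 194, 204, 205, 207, 209, 209, 210, 210, 209, 210, 202, 186, 172, 161, 156, 151, 143, 141]
d0 [107, 119, 126, 139, 143, 148, 150, 152, 152, 151, 150, 150, 141, 114, 101, 95, 96, 128, 144, 143]
[[178 175 145 211 202  38  42  51  57  65  60  61  84 111  86  60  61  61
   73  88 171 170 178 179]
 [177 176 138 212 193  38  39  55  52  65  62  59  65 110 111  63  66  61
   65  91 172 181 176 180]
 [178 175 134 214 172  38  21  42  53  56  57  51  63  79 106 102  54  55
   61  93 162 167 171 177]
 [179 180 123 216 169  38  19  42  64  56  56  57  69  80  84  98  99  55
   66  83 128 167 170 168]
 [183 177 124 219 152  42  24  40  63  62  58  54  71  81  83 100 104  80
   61  68  98 168 166 168]
 [181 181 126 218 145  36  27  40  66  63  69  64  73  77  87  89 106 103
   56  61 101  78  76  76]
 [176 176 110 219 135  37  43  37  65  66  69  68  69  78  82  87 100 105
   82  59 103  84  84  83]
 [177 178 1
[... 804 characters left out ...]
72 168 131  58  49  48  94 129 153 149 148 149 130  82  91  96 128
  128 124 110 104 108 112]
 [168 169 166 138  37  50  73 119 103 117 119 128 145 154  88  85  94 135
  146 147 144 116 125 123]
 [168 167 166 134 104 131 152 152  96 105 115 113 124 136 154 134 131 127
  175 160 156 117 138 138]
 [165 168 165 131 172 162 184 181  96  99 114 117 114 116 129 153 156 103
  184 189 173 116 153 152]
 [169 166 165  84 209 209 216 185  99 101 106 113 115 117 112 121 184 109
  200 196 185 139 159 162]
 [165 166 166  63 114 199 212 141 100 101 102 124 122 120 117 113 115 135
  212 206 198 148 168 171]
 [163 166 167 100 110 101  98 104 100 104 103 139 143 145 148 143 142 178
  212 207 201 157 171 170]]
```

The front face sits about 11 mm short, with the nose down in a gap. Pushing high up binds it, so I'll straddle the pin with the fingers and push on the eye at pin height.

```bash
python3 go.py .4632 -.0380 .30 191.8; python3 steer.py '0 0 0 -7 0.02;0 0 0 -14 0.02;0 0 0 -21 0.02;0 0 0 -28 0.02;0 0 0 -35 0.02;0 0 0 -42 0.02;0 0 0 -49 0.02;0 0 0 -56 0.02' 20 >/dev/null; python3 steer.py '0 0 0 -7 0.02;0 0 0 -14 0.02;0 0 0 -21 0.02;0 0 0 -28 0.02;0 0 0 -34 0.02;0 0 0 -34 0.02' ; python3 go.py .4632 -.0380 .197 191.8
```

```text
at [ 0.433  -0.0223  0.3653] [179.1   0.2 101.8] d_tool [-0.0213  0.0254  0.0658] turn -90.0 F [ 0.8 -0.8 -0.8] q [ 18. -10. -16.  99.  -3.  90.  14.]
time_s: 19.72
tool_pos: [0.433, -0.0221, 0.3652]
tool_rot: [-179.8, 0.9, -168.0]
force: [-0.3, -0.4, 0.8]
grip_width: 0.02
grasp_force: 0.0
at [ 0.433  -0.0221  0.3652] [-179.8    0.9 -168. ] d_tool [-0.0237 -0.0212  0.1687] turn 0.2 F [-0.3 -0.4  0.8] q [ 10. -10.  -9.  99.  -2.  90. 103.]
```

```bash
python3 steer.py '-0.02 -0.02 0.03 0 0.02;-0.0237 -0.0212 0.06 0 0.02;-0.0237 -0.0212 0.1 0 0.02;-0.0237 -0.0212 0.135 0 0.02;-0.0237 -0.0212 0.16 0 0.02;-0.0237 -0.0212 0.1687 0 0.02;-0.0237 -0.0212 0.1687 0 0.02' ; python3 go.py .4930 -.0318 .197 191.8
```

```text
time_s: 20.3
tool_pos: [0.4616, -0.0381, 0.1949]
tool_rot: [-179.9, 0.6, -168.4]
force: [-0.5, -0.3, 1.3]
grip_width: 0.0199
grasp_force: 0.0
at [ 0.4616 -0.0381  0.1949] [-179.9    0.6 -168.4] d_tool [-0.032  -0.0002 -0.0018] turn -0.2 F [-0.5 -0.3  1.3] q [ 10.  -3.  -8. 112.  -0.  70. 104.]
```

```bash
python3 steer.py '-0.01 0 0 0 0.02;-0.02 0 0 0 0.02;-0.026 0 0 0 0.02;-0.028 0 0 0 0.02;-0.028 0 0 0 0.02' ; python3 go.py .5048 -.0293 .197 191.8
```

```text
time_s: 20.72
tool_pos: [0.4918, -0.0321, 0.1983]
tool_rot: [-179.8, 0.9, -168.3]
force: [-0.1, -0.4, -0.6]
grip_width: 0.02
grasp_force: 0.0
at [ 0.4918 -0.0321  0.1983] [-179.8    0.9 -168.3] d_tool [-0.0133  0.0001  0.0015] turn -0.1 F [-0.1 -0.4 -0.6] q [ 10.   0.  -9. 109.   0.  70. 102.]
```

```bash
python3 steer.py '-0.003 0 0.0005 0 0.02;-0.006 0 0.001 0 0.02;-0.008 0 0.001 0 0.02;-0.008 0 0.001 0 0.02'; python3 go.py .5048 -.0293 .197 191.8;  python3 steer.py '-0.002 0 0 0 0.02;-0.004 0 0 0 0.02;-0.004 0 0 0 0.02'; python3 go.py .5048 -.0293 .197 191.8
```

```text
time_s: 21.05
tool_pos: [0.4986, -0.031, 0.1966]
tool_rot: [-179.8, 0.9, -168.3]
force: [-0.3, -0.3, -0.0]
grip_width: 0.0204
grasp_force: 0.9
at [ 0.4986 -0.031   0.1966] [-179.8    0.9 -168.3] d_tool [-0.0065  0.0004 -0.0003] turn -0.1 F [-0.3 -0.3 -0. ] q [  9.   1.  -9. 108.   0.  70. 102.]
time_s: 21.3
tool_pos: [0.5025, -0.0301, 0.1966]
tool_rot: [-179.8, 0.9, -168.3]
force: [-1.1, -0.5, 2.0]
grip_width: 0.0199
grasp_force: 1.1
at [ 0.5025 -0.0301  0.1966] [-179.8    0.9 -168.3] d_tool [-0.0024  0.0003 -0.0004] turn -0.1 F [-1.1 -0.5  2. ] q [  9.   2.  -9. 107.   0.  70. 102.]
```

```bash
python3 steer.py '-0.002 0 0 0 0.02;-0.004 0 0 0 0.02;-0.004 0 0 0 0.02'; python3 go.py .5048 -.0293 .197 191.8;  python3 steer.py '-0.002 0 0 0 0.02;-0.003 0 0 0 0.02;-0.003 0 0 0 0.02'; python3 go.py .5048 -.0293 .197 191.8
```

```text
time_s: 21.55
tool_pos: [0.5039, -0.03, 0.1963]
tool_rot: [-179.8, 0.5, -168.3]
force: [-7.8, -2.1, 5.7]
grip_width: 0.02
grasp_force: 5.4
at [ 0.5039 -0.03    0.1963] [-179.8    0.5 -168.3] d_tool [-0.001   0.0005 -0.0007] turn -0.1 F [-7.8 -2.1  5.7] q [  9.   2.  -9. 107.   0.  70. 102.]
time_s: 21.8
tool_pos: [0.5043, -0.03, 0.1962]
tool_rot: [-179.8, 0.2, -168.3]
force: [-15.2, -2.4, 9.7]
grip_width: 0.0202
grasp_force: 9.3
at [ 0.5043 -0.03    0.1962] [-179.8    0.2 -168.3] d_tool [-0.0007  0.0006 -0.0008] turn -0.1 F [-15.2  -2.4   9.7] q [  9.   3.  -9. 107.   1.  71. 102.]
```

It stops hard within 1 mm of the expected home. Back off and verify.

```bash
python3 steer.py '0.007 0 0 0 0.02;0.02 0 0 0 0.02;0.05 0 0 0 0.02;0.06 0 -0.03 0 0.02;0.06 0 -0.07 0 0.02;0.065 0 -0.11 0 0.02;0.065 0 -0.15 0 0.02;0.065 0 -0.17 0 0.02'; cat > chk.py <<'E'
from h import *
t=np.radians(11.8);ex=np.array([np.cos(t),np.sin(t),0]);ey=np.array([-ex[1],ex[0],0]);tip=np.array([.4935,-.0316,.182]);home=tip+.029*ex
for n in("scene","side"):
    c=env.read_camera(n);v=[]
    for x in range(-34,6,2):
        u=proj(c,home+x*1e-3*ex+np.array([0,0,.0055]))[0];v.append(int(cv2.getRectSubPix(c["color"],(1,1),(float(u[0]),float(u[1]))).mean()))
    print(n,v)
    m=np.array([[int(cv2.getRectSubPix(c["color"],(1,1),tuple(map(float,proj(c,home+np.array([0,0,z*1e-3])-.008*ex+y*1e-3*ey)[0]))).mean()) for y in range(36,-44,-4)] for z in range(62,-66,-5)])
    print("front face plane, rows z 62..-63, cols y 36..-40");print(m)
E
python3 chk.py
```

```text
time_s: 22.47
tool_pos: [0.4443, -0.0414, 0.3711]
tool_rot: [-179.7, 1.3, -168.3]
force: [0.2, 0.8, 0.6]
grip_width: 0.0201
grasp_force: 0.0
scene [170, 185, 205, 215, 216, 217, 217, 216, 216, 215, 216, 217, 208, 192, 176, 163, 163, 162, 159, 157]
front face plane, rows z 62..-63, cols y 36..-40
[[162 162 165 163 159 108 116 120 173 207 220 219 210 132 109 122 121 123
  122 138]
 [150 151 154 159 159 152 152 161 166 179 208 216 200 144 116 118 123 125
  125 126]
 [155 153 153 152 152 155 154 164 158 162 167 192 195 189 138 128 129 125
  111 117]
 [163 162 162 159 160 158 151 164 164 166 165 183 195 198 162 160 160 159
  155 151]
 [165 167 165 166 164 164 157 163 165 164 165 186 195 187 167 158 151 154
  158 161]
 [164 163 165 165 165 167 158 163 163 163 167 186 193 198 182 179 193 162
  153 158]
 [161 162 162 163 164 163 159 162 164 165 165 180 194 192 189 183 169 147
  119 112]
 [158 161 161 161 163 162 161 162 163 163 165 174 195 190 206 182 175 155
  105 111]
 [160 160 159 162 159 160 160 161 166 162 167 168 193 193 206 180 161 159
  113 110]
 [161 158 158 157 159 159 161 160 164 
[... 3073 characters left out ...]
 112 100
  122 156]
 [123 122 143 128 111 106  90  52  47  45  51  72  94 100 107 113 114 103
  115 144]
 [121 125 114 107 109  83  57  47  45  45  45  59  66  68  84 113 111 108
  104 133]
 [125 115  88  82  68  53  52  63  47  46  48  51  48  49  63 108 111 106
  104 113]
 [119  83  53  54  50  48  46  66  58  54  55  54  48  43  59 108 111 108
  107  94]
 [ 82  56  52  52  50  46  49  55  58  60  55  53  44  43  44 107 112 110
   92  80]
 [ 67  60  53  51  49  49  47  45  47  47  50  49  45  43  50  94 106  84
   79  76]
 [ 64  63  55  49  47  49  47  29  26  35  45  47  46  44  47  62  79  78
   77  53]
 [ 53  51  48  48  49  45  33  19  17  25  43  49  47  49  48  53  60  63
   52  43]]
```

The profile now matches the original home profile: front face at about -8 mm, nose at y≈-28, z≈-50 to the right. The pawl is home. Now the crank: yaw 101.8°, pressing with the rear finger near the knob's middle.

```bash
python3 steer.py '0 0 0 7 0.03;0 0 0 14 0.03;0 0 0 21 0.03;0 0 0 28 0.03;0 0 0 35 0.03;0 0 0 42 0.03;0 0 0 49 0.03;0 0 0 56 0.03' 40 >/dev/null; python3 steer.py '0 0 0 7 0.03;0 0 0 14 0.03;0 0 0 21 0.03;0 0 0 28 0.03;0 0 0 34 0.03;0 0 0 34 0.03' ; python3 go.py .4383 .0273 .145 101.8; python3 - <<'E'
from h import *
t=np.radians(11.8);ex=np.array([np.cos(t),np.sin(t),0]);ey=np.array([-ex[1],ex[0],0]);home=np.array([.4935,-.0316,.182])+.029*ex
S=env.read_camera("scene");D=env.read_camera("side");r=[]
for c in(S,D):
    u=proj(c,[.467,.033,.085])[0].astype(int);m=np.zeros(c["color"].shape[:2],np.uint8)
    w=14;m[u[1]-w:u[1]+w,u[0]-w:u[0]+w]=(c["color"].max(2)<40)[u[1]-w:u[1]+w,u[0]-w:u[0]+w]
    n,l,st,ce=cv2.connectedComponentsWithStats(m);k=1+np.argmax(st[1:,4]);r.append(((c),tuple(ce[k])));print(u,ce[k],st[k])
p,e=tri(*r);q=p-home;print("knob",p,e,"reel",q@ex-.023,q@ey,p[2])
E
```

```text
time_s: 23.73
tool_pos: [0.4428, -0.0414, 0.3644]
tool_rot: [179.2, 0.2, 101.6]
force: [-0.2, -0.9, 0.2]
grip_width: 0.03
grasp_force: 0.0
at [ 0.4428 -0.0414  0.3644] [179.2   0.2 101.6] d_tool [0.0688 0.0062 0.2193] turn -0.2 F [-0.2 -0.9  0.2] q [ 18.  -9. -14.  98.  -2.  90.  16.]
[243 236] [238.9375 241.1875] [237 239   7   5  16]
[232 227] [232.18095238 228.66666667] [224 223  17  12 105]
knob [0.4749599  0.05979223 0.05234826] [np.float64(5.0), np.float64(5.0)] reel -0.051458952163138214 0.09325224754707442 0.05234825577442553
```

```bash
python3 steer.py '0.03 0.003 0.02 0 0.03;0.0688 0.006 0.05 0 0.03;0.0688 0.006 0.09 0 0.03;0.0688 0.006 0.13 0 0.03;0.0688 0.006 0.17 0 0.03;0.0688 0.006 0.2 0 0.03;0.0688 0.006 0.2 0 0.03'; python3 go.py .4383 .0273 .120 101.8; python3 - <<'E'
from h import *
t=np.radians(11.8);ex=np.array([np.cos(t),np.sin(t),0]);ey=np.array([-ex[1],ex[0],0]);home=np.array([.4935,-.0316,.182])+.029*ex
L=np.load("pics/post.npy",allow_pickle=True)
r=[]
for c,th in((L[1],55),(L[2],45)):
    u=proj(c,[.467,.033,.085])[0].astype(int);m=np.zeros(c["color"].shape[:2],np.uint8)
    w=12;m[u[1]-w:u[1]+w,u[0]-w:u[0]+w]=(c["color"].max(2)<th)[u[1]-w:u[1]+w,u[0]-w:u[0]+w]
    n,l,st,ce=cv2.connectedComponentsWithStats(m);k=1+np.argmax(st[1:,4]);r.append(((c),tuple(ce[k])));print(u,ce[k],st[k])
p,e=tri(*r);q=p-home;print("knob",p,e,"reel",q@ex-.023,q@ey,p[2])
E
```

```text
time_s: 24.42
tool_pos: [0.4329, 0.0266, 0.1591]
tool_rot: [179.8, 0.1, 101.9]
force: [-0.8, -0.7, -0.3]
grip_width: 0.0303
grasp_force: 0.0
at [0.4329 0.0266 0.1591] [1.798e+02 1.000e-01 1.019e+02] d_tool [-0.0004  0.0053  0.0391] turn 0.1 F [-0.8 -0.7 -0.3] q [ 14.  -4. -20. 118.  -2.  66.   6.]
[243 236] [242.82795699 237.08602151] [236 231  14  13  93]
[232 227] [232.26851852 228.58333333] [224 223  17  12 108]
knob [0.46672536 0.03534523 0.08042433] [np.float64(0.4), np.float64(0.4)] reel -0.06451878738739322 0.07100581248969633 0.08042433422233927
```

The knob is at reel (-64.5, 71, z 80) mm, matching its stated radius and offset. Lower onto it.

```bash
python3 steer.py '0 0.005 0.03 0 0.03;0 0.005 0.046 0 0.03;0 0.005 0.046 0 0.03'; python3 steer.py '0 0 0.003 0 0.03;0 0 0.006 0 0.03;0 0 0.009 0 0.03;0 0 0.009 0 0.03'; python3 steer.py '0 0 0.003 0 0.03;0 0 0.006 0 0.03;0 0 0.006 0 0.03'
```

```text
time_s: 24.67
tool_pos: [0.4421, 0.0278, 0.1181]
tool_rot: [179.4, 0.1, 101.8]
force: [-0.2, -0.5, 0.1]
grip_width: 0.0299
grasp_force: 0.0
time_s: 25.0
tool_pos: [0.4441, 0.0277, 0.1114]
tool_rot: [179.1, 0.2, 101.7]
force: [-0.8, 0.2, -0.5]
grip_width: 0.0299
grasp_force: 0.0
time_s: 25.25
tool_pos: [0.444, 0.0277, 0.1047]
tool_rot: [179.1, 0.2, 101.7]
force: [-0.1, 0.1, 0.6]
grip_width: 0.0302
grasp_force: 0.4
```

```bash
python3 steer.py '0 0 0.002 0 0.03;0 0 0.004 0 0.03;0 0 0.004 0 0.03'; python3 steer.py '0 0 0.002 0 0.03;0 0 0.004 0 0.03;0 0 0.004 0 0.03';python3 steer.py '0 0 0.002 0 0.03;0 0 0.003 0 0.03;0 0 0.003 0 0.03'
```

```text
time_s: 25.5
tool_pos: [0.4439, 0.0276, 0.1005]
tool_rot: [179.1, 0.2, 101.7]
force: [1.0, -0.8, 0.7]
grip_width: 0.0303
grasp_force: 0.5
time_s: 25.75
tool_pos: [0.4438, 0.0276, 0.0963]
tool_rot: [179.1, 0.2, 101.7]
force: [0.5, -0.9, 0.7]
grip_width: 0.03
grasp_force: 0.5
time_s: 26.0
tool_pos: [0.4438, 0.0278, 0.0934]
tool_rot: [179.1, 0.2, 101.7]
force: [0.1, -0.4, 1.6]
grip_width: 0.0299
grasp_force: 0.5
```

```bash
python3 steer.py '0 0 0.001 0 0.03;0 0 0.002 0 0.03;0 0 0.002 0 0.03'; python3 steer.py '0 0 0.001 0 0.03;0 0 0.002 0 0.03;0 0 0.002 0 0.03';python3 steer.py '0 0 0.001 0 0.03;0 0 0.002 0 0.03;0 0 0.002 0 0.03'
```

```text
time_s: 26.25
tool_pos: [0.4439, 0.0277, 0.0915]
tool_rot: [179.1, 0.2, 101.7]
force: [0.4, -1.1, 2.1]
grip_width: 0.0303
grasp_force: 0.9
time_s: 26.5
tool_pos: [0.444, 0.0276, 0.0896]
tool_rot: [179.1, 0.2, 101.7]
force: [1.2, -1.2, 2.4]
grip_width: 0.03
grasp_force: 1.2
time_s: 26.75
tool_pos: [0.4441, 0.0276, 0.0876]
tool_rot: [179.1, 0.2, 101.7]
force: [0.7, -2.0, 3.7]
grip_width: 0.0301
grasp_force: 1.6
```

```bash
python3 steer.py '0 0 0.001 0 0.03;0 0 0.002 0 0.03;0 0 0.002 0 0.03'; python3 steer.py '0 0 0.001 0 0.03;0 0 0.002 0 0.03;0 0 0.002 0 0.03'; python3 - <<'E'
from h import *
t=np.radians(11.8);ex=np.array([np.cos(t),np.sin(t),0]);ey=np.array([-ex[1],ex[0],0]);home=np.array([.4935,-.0316,.182])+.029*ex
# crank arm/hub & teeth phase on the wheel front plane
ax=home-.0075*ex;ax[2]=.09
for n in("scene","side"):
    c=env.read_camera(n);v=[]
    for a in np.arange(-130,-8,4):
        p=ax+.052*(np.sin(np.radians(a))*ey+np.cos(np.radians(a))*np.array([0,0,1]));u=proj(c,p)[0]
        v.append(int(cv2.getRectSubPix(c["color"],(1,1),(float(u[0]),float(u[1]))).max()))
    print(n,v)
E
```

```text
time_s: 27.0
tool_pos: [0.4443, 0.0275, 0.0867]
tool_rot: [179.1, 0.3, 101.7]
force: [-2.7, -2.2, 10.7]
grip_width: 0.03
grasp_force: 5.8
time_s: 27.25
tool_pos: [0.4445, 0.0274, 0.086]
tool_rot: [179.1, 0.3, 101.7]
force: [-7.8, -3.7, 23.0]
grip_width: 0.0302
grasp_force: 11.0
scene [123, 129, 132, 121, 89, 77, 93, 114, 116, 109, 110, 132, 130, 87, 77, 76, 84, 91, 103, 110, 111, 110, 88, 79, 95, 172, 175, 172, 100, 80, 65]
side [80, 78, 72, 58, 49, 54, 74, 78, 80, 76, 65, 62, 61, 44, 42, 51, 58, 69, 77, 78, 81, 75, 52, 53, 63, 116, 119, 116, 99, 46, 44]
```

Hard stop: force rose from 4 to 23 N within 1.6 mm, with a tooth at -40° against the nose. Ease back to about 14 N, then lift away.

```bash
python3 steer.py '0 0 -0.0012 0 0.03;0 0 -0.0012 0 0.03;0 0 -0.0012 0 0.03'; python3 steer.py '0 0 -0.004 0 0.03;0 0 -0.01 0 0.03;0 0 -0.04 0 0.03;0 0 -0.08 0 0.03;0 0 -0.12 0 0.03;0 0 -0.16 0 0.03;0 0 -0.2 0 0.03;0 0 -0.2 0 0.03'; python3 chk.py | grep -A27 -E 'scene|side' | grep -E -A0 'scene|side'; python3 - <<'E'
from h import *
t=np.radians(11.8);ex=np.array([np.cos(t),np.sin(t),0]);ey=np.array([-ex[1],ex[0],0]);home=np.array([.4935,-.0316,.182])+.029*ex
r=[]
for n,th in(("scene",55),("side",45)):
    c=env.read_camera(n);u=proj(c,[.467,.033,.063])[0].astype(int);m=np.zeros(c["color"].shape[:2],np.uint8)
    w=12;m[u[1]-w:u[1]+w,u[0]-w:u[0]+w]=(c["color"].max(2)<th)[u[1]-w:u[1]+w,u[0]-w:u[0]+w]
    k_,l,st,ce=cv2.connectedComponentsWithStats(m);k=1+np.argmax(st[1:,4]);r.append((c,tuple(ce[k])));print(u,ce[k],st[k])
    f=home-.008*ex;print([[int(cv2.getRectSubPix(c["color"],(1,1),tuple(map(float,proj(c,f+np.array([0,0,z*1e-3])+y*1e-3*ey)[0]))).mean()) for y in range(16,-44,-4)] for z in(45,-45,-50,-55)])
p,e=tri(*r);q=p-home;print("knob",p,e,"reel",q@ex-.023,q@ey,p[2])
E
```

```text
time_s: 27.6
tool_pos: [0.4444, 0.0275, 0.0865]
tool_rot: [179.1, 0.3, 101.7]
force: [-4.9, -2.2, 15.7]
grip_width: 0.0299
grasp_force: 8.0
time_s: 28.27
tool_pos: [0.4441, 0.0289, 0.2926]
tool_rot: [178.4, 0.3, 101.8]
force: [1.0, 0.3, -0.7]
grip_width: 0.0301
grasp_force: 0.0
scene [170, 185, 205, 214, 215, 216, 217, 215, 215, 215, 216, 217, 208, 191, 175, 165, 163, 163, 165, 167]
--
side [120, 133, 142, 147, 150, 153, 156, 155, 155, 155, 154, 152, 140, 113, 112, 113, 112, 133, 145, 146]
[243 242] [244.8372093  243.77906977] [239 238  13  13  86]
[[159, 157, 151, 155, 154, 156, 161, 190, 188, 158, 157, 156, 156, 157, 162], [75, 75, 78, 86, 78, 78, 70, 79, 95, 164, 167, 150, 109, 108, 110], [83, 80, 86, 82, 78, 78, 78, 78, 90, 162, 163, 96, 72, 80, 117], [72, 71, 75, 79, 78, 79, 78, 72, 67, 125, 113, 78, 80, 99, 111]]
[233 234] [234.23809524 236.07619048] [226 231  17  12 105]
[[109, 102, 103, 103, 105, 105, 125, 145, 146, 145, 153, 125, 112, 125, 133], [51, 48, 51, 52, 48, 49, 46, 49, 88, 109, 110, 105, 80, 74, 78], [54, 53, 52, 51, 46, 48, 51, 53, 87, 110, 110, 64, 49, 58, 62], [47, 46, 47, 47, 48, 47, 48, 46, 75, 96, 68, 46, 44, 52, 72]]
knob [0.46887288 0.03134452 0.05866359] [np.float64(0.4), np.float64(0.4)] reel -0.06323477991510967 0.06665048643873635 0.058663586778060016
```

The pawl is home, its nose is in the gap with the tooth against it, the knob stays down (θ≈0.46 rad), and the gripper is clear.

```bash
python3 -c "
from cell import env
print(env.sign_off())"
```

```text
the job is handed in; nothing more can be done
None
```

The pawl now sits home on its pin with the nose to the right. Pressing the crank's left side brought a tooth firmly against it (the press peaked at about 23 N, just over the 8–20 N mark), and I handed the job in at about 28 s with the reel holding and the arm clear.

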